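# Open the drop-front spice hutch and put the stray jar away

### The job

Open the spice hutch and put away the spice jar that was left outside it: pull both slide-out supports fully out first, and only then lower the flap gently onto them by its bar, never letting it drop. Then slide the jars in the row apart and stand the stray jar in the middle of the row, two jars on either side, square to the row, in line with the others and all upright; leave the flap down on its supports and do not disturb the salt shaker and the seasoning drum.

Things in the scene. Friction and masses are not known exactly. Their poses are not given: they have to be found in the camera images.
- hutch: low open-topped wooden spice hutch, fixed, 276 mm wide (y). Origin on the worktop at the middle of its front; x points into the hutch, y to the left seen from the robot, z up. Its front is shut by the flap. Behind it the shelf floor lies at z = 56 mm, 244 mm wide between side panels (inner faces y = +-122 mm, top z = 140 mm, from x = 12 mm back); low back panel at x = 154 mm, top z = 106 mm
- row_mid (a point): middle of the jar row: point on the hutch's shelf floor at x = 60, y = 0, z = 56 mm of the hutch's frame; axes as the hutch's. The row runs along y. A 6 mm high stop strip lies on the floor behind the row, at x = 92 to 102 mm of the hutch's frame
- flap_hinge (a point): middle of the flap's hinge line, at x = 0, y = 0, z = 50 mm of the hutch's frame; the line runs along the hutch's y
- flap (a joint): flap angle, rad: 0 upright (shut), 1.57 level on the pulled-out supports; starts 0 to 0.12; without supports it would sag to 1.85. Flap 0.35 kg, 272 mm wide, 12 mm thick, 120 mm from hinge to free edge. A little hinge friction: up to about 0.2 rad it stays where left, beyond that it falls open if let go
- flap_bar (a point): middle of the flap's pull bar: round, 10 mm thick, 100 mm long along the hutch's y, on two end posts 45 mm past the flap's free edge. It lies 165 mm from the hinge along the flap and 7 mm to its outside: upright 7 mm in front of the hinge line, 215 mm above the worktop; level 165 mm in front, 43 mm above it. It can turn between the fingers as it is swung
- support_left (a joint): how far the left slide-out support (the hutch's +y side) is pulled out towards the front, in m: 0 home, 0.11 fully out (end stop). It moves along the hutch's -x, needs about 2 to 5 N, stays where left
- support_right (a joint): the same for the right support (the hutch's -y side)
- support_left_block (a point): centre of the wooden finger block on the front end of the left support, 20 mm wide (y), 28 mm long (x), its top 41 mm and its underside 7 mm above the worktop; this point lies 26 mm above the worktop; with the support home it is 48 mm in front of the hutch's origin (x = -48, y = 100 mm). It moves with the support, axes as the hutch's
- support_right_block (a point): the same on the right support (y = -100 mm)
- stray_jar: square glass spice jar with round grey screw cap (body 46 x 46 x 88 mm, cap 40 mm across, top at 96 mm, 0.13 to 0.17 kg); origin: centre of its underside, z up, x and y square to its sides. Stands on the worktop to the right of the hutch at any yaw, its mass up to 40 percent off; this jar is to be put away
- jar_outer_left: square glass spice jar with round grey screw cap (body 46 x 46 x 88 mm, cap 40 mm across, top at 96 mm, 0.13 to 0.17 kg); origin: centre of its underside, z up, x and y square to its sides. In the hutch's row, next to the left (+y) side panel
- jar_inner_left: square glass spice jar with round grey screw cap (body 46 x 46 x 88 mm, cap 40 mm across, top at 96 mm, 0.13 to 0.17 kg); origin: centre of its underside, z up, x and y square to its sides. In the row, left of the middle. Slide the row jars by the lower half of the  pushed at the cap they tip
- jar_inner_right: square glass spice jar with round grey screw cap (body 46 x 46 x 88 mm, cap 40 mm across, top at 96 mm, 0.13 to 0.17 kg); origin: centre of its underside, z up, x and y square to its sides. In the row, right of the middle. The gap between the two inner jars starts 14 to 42 mm wide; with both pairs slid outward to the side panels it is 60 mm
- jar_outer_right: square glass spice jar with round grey screw cap (body 46 x 46 x 88 mm, cap 40 mm across, top at 96 mm, 0.13 to 0.17 kg); origin: centre of its underside, z up, x and y square to its sides. In the row, next to the right (-y) side panel
- shaker: bystander: round glass salt shaker with a domed metal top, 44 mm across, 90 mm high, standing loose on the worktop to the right of the hutch; origin at the centre of its underside
- drum: bystander: round white seasoning drum, 47 mm across, 94 mm high, standing loose on the worktop to the right of the hutch; origin at the centre of its underside

How it is judged:
By the outcome, as a careful person would: the job done as asked, in the order asked, and still so for the second after the job is handed in, with the robot touching nothing.
It also fails if it takes over 72 s, if anything falls off the work surface, if the arm or the gripper's body presses on something with over 40 N, if the wrist force passes 120 N, or if a joint passes its speed limit or range.

### The arm

A 6-joint arm with a two-finger parallel gripper is mounted at the origin on a cart in front of the work surface, level with it; the furniture and walls round the work are solid. World frame = base frame: x ahead of the robot, y to its left, z up, the work surface at z = 0. Lengths are in mm, angles in rad, forces in N, time in s.
With the tool pointing down it reaches from about 375 to 975 mm from the base axis. Payload 3.8 kg.
Tool frame: the origin (TCP) lies at the very end of the fingers, on their centre line; the grasp point (between the pads) lies 19 mm behind it; z points along the fingers, y is the line along which they close (so a half turn about z gives the same grasp; the last joint's range is limited). The gripper opens to 85 mm and grips with 20 to 120 N. Pads are 22 mm wide; open, the fingers measure 114 mm over their backs; the gripper's body (76 mm by 85 mm) begins 54 mm behind the grasp point. The pads swing forward as they close: fully open they stand 13 mm farther back than shut.
Start: joints at [-1.348, 0.264, 1.604, -0, 1.274, -0.037], TCP at [173.394, -652.344, 231.28] pointing down, gripper open.
Joint ranges: [-2.63, 2.63], [-0.94, 2.18], [0.31, 2.57], [-1.31, 4.45], [0, 2.66], [-2.55, 2.55]. Speed limits (rad/s): [2.57, 2.57, 3.14, 3.14, 3.14, 3.14].

### API

Orientations are given as a unit quaternion [x, y, z, w].
In Python, from cell import r gives the robot as it stands. The module is installed in compiled form; this text tells all that it offers.
- The arm moves only by the tool arm_command, never from a script. Its argument "targets" is text: rows parted by semicolons, each of 7 numbers parted by spaces: the shift along the world's x, y, z in m, then the turn, a rotation vector about the world's x, y, z in rad, then the opening in per cent of the stroke, from 0 (shut) to 100 (fully open). A call has 1 to 20 rows; each row is the pose to reach, as a shift and turn from the pose commanded when the call began; what a row does not reach only later rows make up. A row lasts 1/10 s, in which the tool goes at most 50 mm and 8.59 degrees, less where a joint would pass 70% of its speed; a pose out of reach is approached as far as the arm can. A call with a gripper value outside its range is refused whole. The fingers move at their own pace and stop on an object; the grip force is fixed at half the most. Time passes only in rows, so rows that repeat a pose let the fingers close. It gives the time, the measured TCP pose, the force, the opening and the grip force at its end, in the units of the state.
- r.get_state(): the state, without advancing time (a new reading comes with each control period).
- r.capture(name): name is "scene" or "top"; returns the picture (480x640x3 uint8, blue, green, red); there is no depth.
- r.camera_info(name): a dict with "intrinsics" (3x3 intrinsics, pixels), "k1" (the pictures are not rectified: a ray, as slopes to the right and down, at radius r is drawn at 1 + k1 r^2 times it, then the intrinsics apply), "origin" and "orientation" of the camera in the world. Camera axes: x right, y down, z forward; pixel columns grow to the right and rows downward; lengths in mm; the calibration is good to about 2 mm. A picture is of the moment at which its call begins. camera_info takes no time and is no camera call.
- r.sign_off(): hands the job in; it is judged then, once.
The state is a dict: "t": time; "joint_pos": joint angles; "joint_vel": joint speeds; "effort": joint torques, N m; "tcp_pos": TCP position; "ee_rot": TCP orientation; "force": force on the tool from outside, world axes, zero at the start; "ft_torque": the same for the moment, N m; "finger_gap": opening from 0.0 (shut) to 1.0 (fully open); "finger_force": force on a finger pad.
Only numpy, scipy, OpenCV 4.12 (cv2) and the standard library are available. Lean on these libraries where they do the work, as an engineer would, in place of code of your own. Each camera call takes 0.05 s, during which the arm holds its last target. There are 200 camera calls.

## Working session

There is one attempt and no reset: what is moved stays moved. The work goes in short steps, Python scripts to look and compute and a tool call to move; the robot and the scene stay as the last step left them, time stands still between calls to the robot, and variables do not carry over. Pictures are saved under pics/ and viewed, at most 10 in all, crops included, and the job is handed in when it is done.

Besides the shell and the picture viewer there is one more tool, called as name(argument=value, ...) on one line, values as JSON. arm_command: Moves the arm, as the interface text tells. Its arguments: {"type":"object","properties":{"targets":{"type":"string"}},"required":["targets"]}

```bash
mkdir -p pics; cat > h.py <<'E'
import numpy as np, cv2
from scipy.spatial.transform import Rotation as R
from cell import r
def cam(n):
    c=r.camera_info(n); K=np.array(c["intrinsics"]); o=np.array(c["origin"]); q=np.array(c["orientation"])
    Rm=R.from_quat(q).as_matrix() if q.size==4 else q
    return K,c["k1"],o,Rm
def ray(n,u,v):
    K,k1,o,Rm=cam(n)
    d=np.array([(u-K[0,2])/K[0,0],(v-K[1,2])/K[1,1]]); s=d.copy()
    for _ in range(20): s=d/(1+k1*(s@s))
    return o,Rm@np.array([s[0],s[1],1])
def onz(n,u,v,z):
    o,d=ray(n,u,v); return o+d*(z-o[2])/d[2]
def proj(n,p):
    K,k1,o,Rm=cam(n); q=Rm.T@(np.array(p)-o); s=q[:2]/q[2]; s=s*(1+k1*(s@s))
    return K[0,0]*s[0]+K[0,2],K[1,1]*s[1]+K[1,2]
def snap(n,f):
    im=r.capture(n); cv2.imwrite("pics/"+f,im); return im
E
python3 - <<'E'
from h import *
for n in("scene","top"):
    snap(n,n+"0.png"); print(n,r.camera_info(n))
s=r.get_state();print(s)
E
```

```text
scene {'intrinsics': array([[560.54348992,   0.        , 317.61191266],
       [  0.        , 560.54348992, 246.08463841],
       [  0.        ,   0.        ,   1.        ]]), 'k1': -0.10824111245097714, 'origin': array([745.83883896, 561.17158897, 994.20312923]), 'orientation': array([ 0.1768577 ,  0.94458723, -0.27219031, -0.04887479])}
top {'intrinsics': array([[562.47905202,   0.        , 319.1562557 ],
       [  0.        , 562.47905202, 253.32018867],
       [  0.        ,   0.        ,   1.        ]]), 'k1': -0.08182665620039105, 'origin': array([ 304.12971304,   64.25098168, 1245.6843529 ]), 'orientation': array([-0.69634622,  0.70800195, -0.08457408,  0.08174593])}
{'t': 0.1, 'joint_pos': array([-1.34789659e+00,  2.64681423e-01,  1.60523820e+00, -8.36386722e-06,
        1.27369474e+00, -3.69018473e-02]), 'joint_vel': array([ 0.00097183, -0.00098076, -0.00127459,  0.00207101, -0.00141391,
       -0.00057543]), 'effort': array([-4.51149322e-05, -5.16706860e+01, -3.68589664e+01, -7.71241162e-05,
        6.29520742e-03,  7.47326681e-07]), 'tcp_pos': array([ 173.24879042, -651.70738514,  230.08367517]), 'ee_rot': array([ 9.91574084e-01,  1.29536924e-01, -9.78533126e-05, -1.00611676e-03]), 'force': array([-0.36457984, -0.29440831, -0.12496177]), 'ft_torque': array([-0.01000983,  0.03625153,  0.02327771]), 'finger_force': 0.0, 'finger_gap': 1.0018938639960635}
```

View pics/scene0.png

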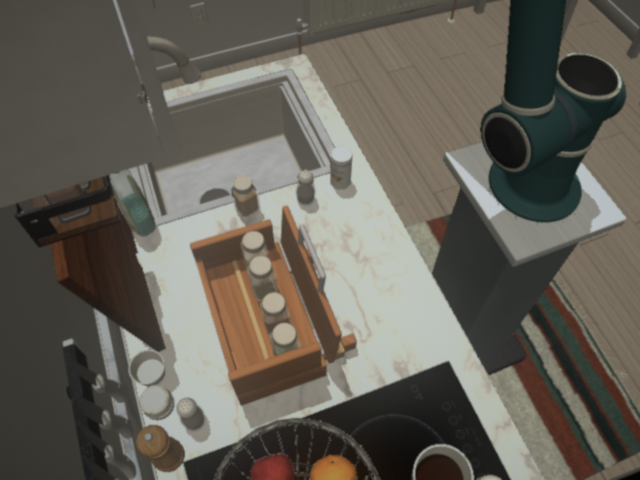

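View pics/top0.png

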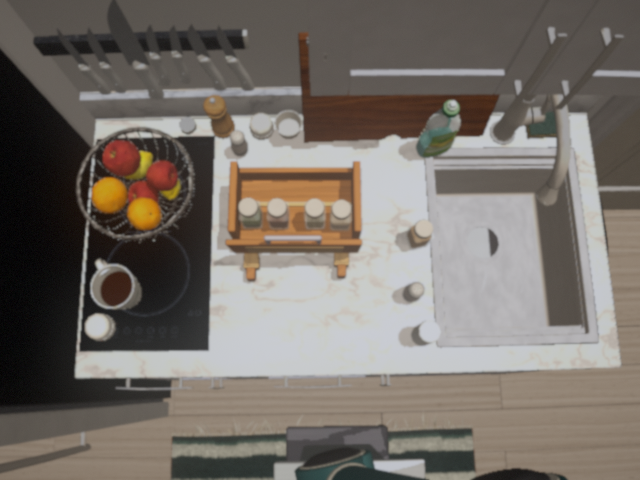

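Scene and top views: the hutch is centred near top (295,210), with the flap almost upright. Finger blocks are at (251,272) and (342,268), and row caps at (249,208), (277,208), (315,210) and (341,210). The stray jar is at (421,233), the shaker at (414,291) and the drum at (427,333).

```bash
python3 - <<'E'
from h import *
im=cv2.imread("pics/top0.png")
c=im[150:350,220:450]; cv2.imwrite("pics/c1.png",cv2.resize(c,None,fx=3,fy=3,interpolation=cv2.INTER_CUBIC))
sc=cv2.imread("pics/scene0.png")[165:395,185:365]; cv2.imwrite("pics/c2.png",cv2.resize(sc,None,fx=2.6,fy=2.6,interpolation=cv2.INTER_CUBIC))
for k,u,v,z in [("bl",251,272,41),("br",342,268,41),("c1",249,208,152),("c2",277,208,152),("c3",315,210,152),("c4",341,210,152),("stray",421,231,96),("sh",414,289,85),("drum",427,331,94)]:
    print(k,onz("top",u,v,z).round(1))
E
```

```text
bl [553.9 206.7  41. ]
br [559.6   7.5  41. ]
c1 [664.3 199.3 152. ]
c2 [663.3 142.  152. ]
c3 [657.8  64.5 152. ]
c4 [656.9  11.5 152. ]
stray [ 625.6 -160.4   96. ]
sh [ 502.7 -140.3   85. ]
drum [ 413.5 -160.8   94. ]
```

View pics/c1.png

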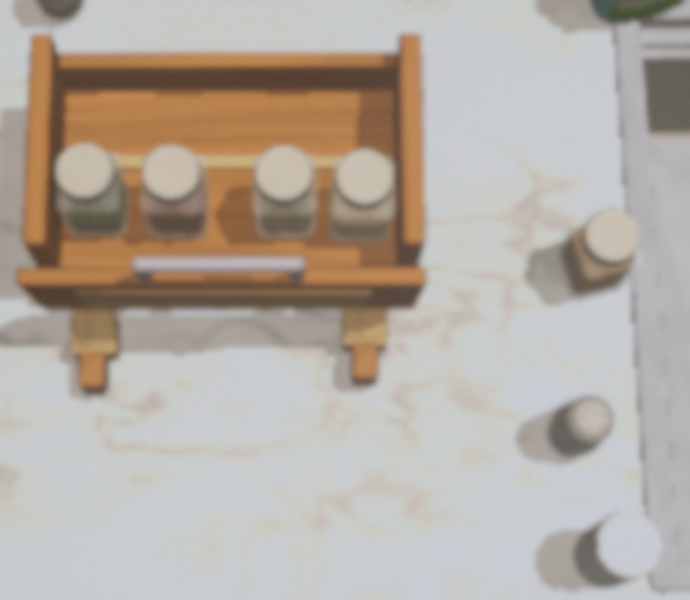

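```bash
python3 - <<'E'
from h import *
P=lambda u,v,z: onz("top",220+u/3,150+v/3,z)
pts=[((92,369,41),(-48,100)),((364,361,41),(-48,-100)),((37,243,140),(12,130)),((412,243,140),(12,-130))]
W=np.array([P(*a)[:2] for a,_ in pts]);H=np.array([b for _,b in pts],float)
print(W.round(1))
wc,hc=W.mean(0),H.mean(0);U,S,V=np.linalg.svd((H-hc).T@(W-wc));M=(U@V).T;o=wc-M@hc
print("origin",o.round(1),"yaw",np.arctan2(M[1,0],M[0,0]),"res",(W-H@M.T-o).round(1).tolist())
inv=lambda p:(M.T@(np.array(p[:2])-o)).round(1)
for k,u,v in [("c1",85,171),("c2",173,172),("c3",285,173),("c4",364,178)]: print(k,inv(P(u,v,152)))
print("stray",P(610,237,96).round(1))
for u,v in[(135,268),(303,263)]: print("bar",P(u,v,215).round(1),inv(P(u,v,215)))
for u,v in [(43,37),(410,37)]: print("panelback",inv(P(u,v,140)))
print("top scene px of stray",proj("scene",P(610,237,96)))
print("scene block L",proj("scene",[*(M@[-48,100]+o),41]),proj("scene",[*(M@[-48,-100]+o),41]), "bar",proj("scene",[*(M@[-7,0]+o),215]))
a=cv2.imread("pics/top0.png")[205:255,395:445]; b=cv2.imread("pics/scene0.png")[165:225,215:275]
cv2.imwrite("pics/c3.png",np.hstack([cv2.resize(a,(400,400),interpolation=2),cv2.resize(b,(400,400),interpolation=2)]))
E
```

```text
[[551.7 207.4]
 [554.4   9.1]
 [619.5 234.2]
 [615.3 -21.2]]
origin [603.2 107.3] yaw -0.006672218549545567 res [[-4.2, -0.2], [-0.1, 1.5], [3.4, -2.9], [0.9, 1.6]]
c1 [62.7 93.8]
c2 [61.3 33.8]
c3 [ 59.8 -42.4]
c4 [ 55.7 -96.1]
stray [ 629.9 -165.7   96. ]
bar [580.6 160.2 215. ] [-22.9  52.8]
bar [582.2  54.  215. ] [-20.7 -53.4]
panelback [166.1 127.1]
panelback [ 163.4 -131.1]
top scene px of stray (np.float64(244.08355610705138), np.float64(181.66101116587987))
scene block L (np.float64(346.87086220162905), np.float64(338.8268736621577)) (np.float64(308.82418141426336), np.float64(251.53627665636634)) bar (np.float64(304.66245626454634), np.float64(252.16926318055144))
```

View pics/c3.png

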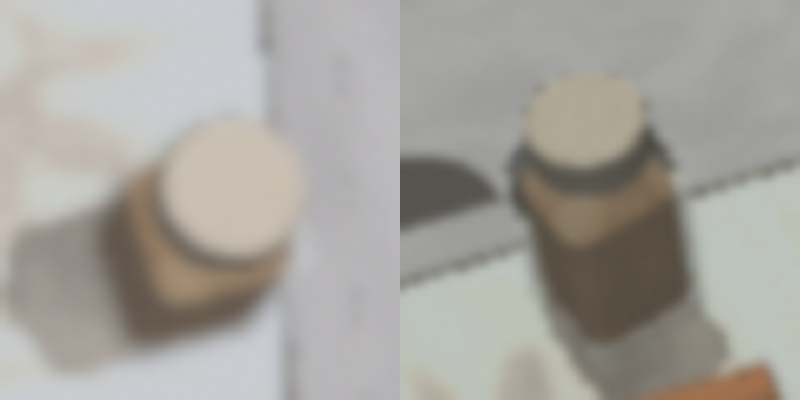

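View pics/c2.png

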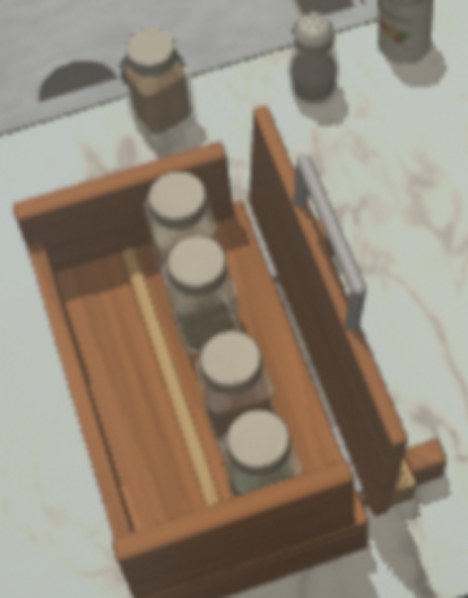

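The stray jar's body corners can be read from c3: the top view gives the front top edge (165,305)–(285,275), and the scene view gives bottom corners (600,345), (690,290) and (545,300). In c2 the hutch is square-on with the stop strip behind the row.

```bash
python3 - <<'E'
from h import *
T=lambda u,v,z: onz("top",395+u/8,205+v/8,z)[:2]
S=lambda u,v,z: onz("scene",215+(u-400)*.15,165+v*.15,z)[:2]
for k,a,b in [("t88",T(165,305,88),T(285,275,88)),("t0",T(140,345,0),T(250,318,0)),("s0",S(600,345,0),S(690,290,0)),("s0b",S(600,345,0),S(545,300,0)),("s88",S(580,245,88),S(670,170,88)),("s88b",S(580,245,88),S(525,190,88))]:
    d=b-a;print(k,a.round(1),b.round(1),"len",np.hypot(*d).round(1),"dir",np.degrees(np.arctan2(d[1],d[0])).round(1))
print("cap scene",onz("scene",215+(587-400)*.15,165+117*.15,96).round(1))
# strip (yellowish) in both views
for n,z,roi in [("top",62,(230,160,350,215)),("scene",62,(200,240,290,370))]:
    im=cv2.imread("pics/%s0.png"%n);hsv=cv2.cvtColor(im,cv2.COLOR_BGR2HSV)
    x0,y0,x1,y1=roi
    if n=="top": print("top strip hsv",hsv[203,296], "wood",hsv[195,296],"cap",hsv[208,277]);pt=(296,203)
    else: print("scene strip",hsv[165+int(370/2.6),185+int(165/2.6)],hsv[165+int(380/2.6),185+int(120/2.6)])
    m=cv2.inRange(hsv[y0:y1,x0:x1],(12,70,130),(22,175,255))
    ncomp,l,st,ce=cv2.connectedComponentsWithStats(m)
    for i in np.argsort(-st[1:,4])[:4]+1:
        if st[i,4]<12: continue
        ys,xs=np.where(l==i);W=np.array([onz(n,x+x0,y+y0,z)[:2] for x,y in zip(xs,ys)])
        vx,vy,cx,cy=cv2.fitLine(W.astype(np.float32),2,0,.01,.01).ravel()
        print(n,"blob",st[i],"c",ce[i].round(1)+[x0,y0],"world",round(float(cx),1),round(float(cy),1),"slope dx/dy",round(float(vx/vy),4))
# blocks and bar by scene view rays intersect plane
for k,u,v,z in [("blkL top",185+427/2.6,165+455/2.6,41)]: print(k,onz("scene",u,v,z).round(1))
for u,v in[(300,160),(358,290)]: print("bar",onz("scene",185+u/2.6,165+v/2.6,218).round(1))
E
```

```text
t88 [ 601.2 -148.8] [ 608.9 -181.5] len 33.6 dir -76.6
t0 [ 612.1 -157.1] [ 619.5 -189.3] len 33.0 dir -76.9
s0 [ 644.2 -149.4] [ 610.1 -159.8] len 35.7 dir -163.2
s0b [ 644.2 -149.4] [ 655.8 -173.4] len 26.6 dir -64.2
s88 [ 648.  -124.2] [ 613.9 -141.4] len 38.2 dir -153.1
s88b [ 648.  -124.2] [ 657.6 -150.4] len 28.0 dir -69.9
cap scene [ 632.6 -164.2   96. ]
top strip hsv [ 20  93 200] wood [ 14 148 176] cap [ 17  32 200]
top blob [  11   20  109   35 2599] c [295.4 192.9] world 727.5 107.5 slope dx/dy 0.0277Traceback (most recent call last):
  File "<stdin>", line 17, in <module>
  File "h.py", line 14, in onz
    o,d=ray(n,u,v); return o+d*(z-o[2])/d[2]
        ~~~^^^^^^^
  File "h.py", line 9, in ray
    K,k1,o,Rm=cam(n)
              ~~~^^^
  File "h.py", line 5, in cam
    c=r.camera_info(n); K=np.array(c["intrinsics"]); o=np.array(c["origin"]); q=np.array(c["orientation"])
ValueError: time passes only in moves, steps and waits
```

```bash
python3 - <<'E'
s=open('h.py').read()
s=s.replace('def cam(n):','import functools\n@functools.lru_cache(None)\ndef cam(n):')
open('h.py','w').write(s)
E
python3 - <<'E'
from h import *
im=cv2.imread("pics/top0.png");g=cv2.cvtColor(im,cv2.COLOR_BGR2HSV)
def line(n,g,x0,y0,x1,y1,lo,hi,z,mina=8,k=5):
    m=cv2.inRange(g[y0:y1,x0:x1],lo,hi);N,l,st,ce=cv2.connectedComponentsWithStats(m)
    for i in np.argsort(-st[1:,4])[:k]+1:
        if st[i,4]<mina: continue
        ys,xs=np.where(l==i);W=np.array([onz(n,x+x0,y+y0,z)[:2] for x,y in zip(xs,ys)])
        vx,vy,cx,cy=cv2.fitLine(W.astype(np.float32),2,0,.01,.01).ravel()
        print(n,st[i].tolist(),"w",round(float(cx),1),round(float(cy),1),"dx/dy",round(float(vx/vy),4), "ext y",W[:,1].min().round(),W[:,1].max().round(),"x",W[:,0].min().round(),W[:,0].max().round())
print("strip top");line("top",g,245,198,345,210,(15,50,150),(24,120,255),62)
print("bar");line("top",g,255,230,330,246,(0,0,120),(180,60,255),215)
print("block");line("top",g,240,262,262,285,(5,120,60),(18,255,255),41);line("top",g,330,262,352,285,(5,120,60),(18,255,255),41)
print("caps");line("top",g,235,195,355,222,(8,10,150),(24,50,255),152)
im2=cv2.imread("pics/scene0.png");g2=cv2.cvtColor(im2,cv2.COLOR_BGR2HSV)
print(g2[165+142,185+63],g2[165+200,185+37])
print("strip sc");line("scene",g2,225,255,275,362,(15,50,130),(28,150,255),62)
print("caps sc");line("scene",g2,235,225,305,360,(8,10,120),(26,60,255),152)
# edge rows of back panel top (z=106), front edge
for u0 in (255,270,285,300,315,330):
    col=im[160:190,u0].astype(int).sum(1);d=np.diff(col);i=int(np.argmax(-d))  # bright->dark : panel top outer edge
    print(u0,160+i+.5,onz("top",u0,160+i+.5,106).round(1)[:2],end=' | ')
E
```

```text
strip top
top [39, 3, 23, 6, 105] w 703.8 107.2 dx/dy 0.0183 ext y 84.0 133.0 x 697.0 709.0
top [13, 1, 15, 10, 66] w 704.5 179.1 dx/dy -0.2098 ext y 160.0 191.0 x 694.0 714.0
top [77, 3, 13, 8, 57] w 701.2 35.9 dx/dy -0.0182 ext y 22.0 49.0 x 691.0 708.0
bar
top [9, 5, 58, 6, 287] w 583.2 106.4 dx/dy 0.0073 ext y 54.0 162.0 x 578.0 589.0
block
top [7, 5, 8, 12, 84] w 553.0 208.2 dx/dy -42.1385 ext y 200.0 216.0 x 540.0 565.0
top [8, 3, 8, 11, 73] w 555.9 9.7 dx/dy -11.2221 ext y 1.0 17.0 x 544.0 566.0
caps
top [97, 5, 19, 22, 295] w 658.7 10.3 dx/dy 1.4517 ext y -7.0 30.0 x 633.0 678.0
top [4, 3, 19, 18, 267] w 668.0 201.9 dx/dy 0.1305 ext y 183.0 220.0 x 649.0 686.0
top [33, 4, 19, 17, 265] w 665.4 142.3 dx/dy -0.05 ext y 124.0 160.0 x 648.0 683.0
top [70, 4, 19, 18, 263] w 663.4 66.3 dx/dy 0.0523 ext y 48.0 85.0 x 645.0 681.0
[ 18 105 179] [ 43  12 191]
strip sc
scene [10, 14, 35, 91, 563] w 703.7 107.8 dx/dy 0.0162 ext y 7.0 199.0 x 697.0 710.0
scene [22, 0, 19, 6, 40] w 663.5 -8.9 dx/dy -9.5801 ext y -14.0 -4.0 x 641.0 677.0
caps sc
scene [9, 23, 28, 27, 485] w 667.1 60.3 dx/dy -0.2354 ext y 29.0 86.0 x 647.0 689.0
scene [35, 98, 26, 22, 418] w 670.3 202.6 dx/dy -7.6209 ext y 183.0 221.0 x 651.0 692.0
scene [27, 67, 23, 21, 380] w 668.0 143.4 dx/dy -1.1848 ext y 125.0 162.0 x 649.0 688.0
scene [7, 6, 22, 18, 312] w 661.9 12.0 dx/dy 13.4622 ext y -7.0 31.0 x 643.0 682.0
scene [38, 7, 18, 39, 127] w 620.4 46.5 dx/dy -0.002 ext y 12.0 95.0 x 614.0 628.0
255 167.5 [771.6 193.3] | 270 167.5 [771.  160.7] | 285 172.5 [758.8 128.2] | 300 171.5 [760.6  95.7] | 315 171.5 [760.   63.2] | 330 167.5 [768.8  30.6] |
```

arm_command(targets="0.18 0.33 0 0.02 -0.17 -0.13 60; 0.357 0.661 -0.05 0.047 -0.347 -0.266 60; 0.357 0.661 -0.05 0.047 -0.347 -0.266 60; 0.357 0.661 -0.05 0.047 -0.347 -0.266 60; 0.357 0.661 -0.05 0.047 -0.347 -0.266 60; 0.357 0.661 -0.05 0.047 -0.347 -0.266 60; 0.357 0.661 -0.05 0.047 -0.347 -0.266 60; 0.357 0.661 -0.05 0.047 -0.347 -0.266 60; 0.357 0.661 -0.05 0.047 -0.347 -0.266 60; 0.357 0.661 -0.05 0.047 -0.347 -0.266 60; 0.357 0.661 -0.05 0.047 -0.347 -0.266 60; 0.357 0.661 -0.05 0.047 -0.347 -0.266 60; 0.357 0.661 -0.05 0.047 -0.347 -0.266 60; 0.357 0.661 -0.05 0.047 -0.347 -0.266 60; 0.357 0.661 -0.05 0.047 -0.347 -0.266 60; 0.357 0.661 -0.10 0.047 -0.347 -0.266 60; 0.357 0.661 -0.10 0.047 -0.347 -0.266 60; 0.357 0.661 -0.10 0.047 -0.347 -0.266 60")

```text
t: 1.9
tcp_pos: [528.5, 8.9, 129.3]
ee_rot: [0.985, -0.004, 0.171, -0.001]
force: [-0.1, -0.2, 0.7]
finger_gap: 0.6
finger_force: 0.0
```

arm_command(targets="0.003 0 -0.04 0 0 0 60; 0.006 0 -0.07 0 0 0 60; 0.015 0 -0.095 0 0 0 60; 0.026 0 -0.117 0 0 0 60; 0.026 0 -0.117 0 0 0 60; 0.026 0 -0.117 0 0 0 0; 0.026 0 -0.117 0 0 0 0; 0.026 0 -0.117 0 0 0 0; 0.026 0 -0.117 0 0 0 0; 0.026 0 -0.117 0 0 0 0")

```text
t: 2.9
tcp_pos: [558.0, 8.0, 16.9]
ee_rot: [0.984, -0.005, 0.176, -0.0]
force: [-4.0, -4.8, 7.5]
finger_gap: 0.219
finger_force: 60.5
```

```bash
python3 - <<'E'
from h import *
a=snap("top","t1.png");b=snap("scene","s1.png")
cv2.imwrite("pics/v1.png",np.hstack([cv2.resize(a[180:300,220:380],(400,300)),cv2.resize(b[180:380,200:400],(400,300))]))
s=r.get_state();print(s["finger_gap"],s["finger_force"],s["force"],s["tcp_pos"])
E
```

```text
0.22225646157980658 60.490413308143616 [-4.36051744 -5.25248448  8.27115123] [557.9883782    7.98367532  16.83628943]
```

arm_command(targets="-0.01 0 0 0 0 0 0; -0.02 0 0 0 0 0 0; -0.03 0 0 0 0 0 0; -0.04 0 0 0 0 0 0; -0.052 0 0 0 0.05 0 0; -0.063 0 0 0 0.10 0 0; -0.074 0.001 0 0 0.15 0 0; -0.085 0.001 0 0 0.2 0 0; -0.096 0.001 0 0 0.25 0 0; -0.107 0.001 -0.001 0 0.3 0 0; -0.116 0.001 -0.001 0 0.349 0 0; -0.119 0.001 -0.001 0 0.349 0 0; -0.121 0.001 -0.001 0 0.349 0 0; -0.121 0.001 -0.001 0 0.349 0 0")

```text
t: 4.4
tcp_pos: [439.6, 9.7, 15.2]
ee_rot: [1.0, -0.004, 0.005, 0.0]
force: [9.1, -1.1, -0.2]
finger_gap: 0.225
finger_force: 61.4
```

arm_command(targets="0.003 0 0 0 0 0 60; 0.003 0 0 0 0 0 60; 0.003 0 0 0 0 0 60; 0.003 0 0.05 0 0 0 60; 0.003 0 0.1 0 0 0 60; 0.03 0.05 0.117 0 -0.1 0 60; 0.05 0.1 0.117 0 -0.2 0 60; 0.075 0.15 0.117 0 -0.3 0 60; 0.095 0.198 0.117 0 -0.349 0 60; 0.095 0.198 0.117 0 -0.349 0 60; 0.095 0.198 0.117 0 -0.349 0 60; 0.1 0.198 0.07 0 -0.349 0 60; 0.11 0.198 0.03 0 -0.349 0 60; 0.12 0.198 0 0 -0.349 0 60; 0.12 0.198 0 0 -0.349 0 60; 0.12 0.198 0 0 -0.349 0 0; 0.12 0.198 0 0 -0.349 0 0; 0.12 0.198 0 0 -0.349 0 0; 0.12 0.198 0 0 -0.349 0 0; 0.12 0.198 0 0 -0.349 0 0")

```text
t: 6.4
tcp_pos: [556.5, 208.0, 15.4]
ee_rot: [0.985, -0.005, 0.175, -0.001]
force: [-2.3, -1.0, 7.3]
finger_gap: 0.223
finger_force: 62.1
```

```bash
python3 - <<'E'
from h import *
a=snap("top","t2.png");b=snap("scene","s2.png")
cv2.imwrite("pics/v2.png",np.hstack([cv2.resize(a[180:330,220:420],(400,300)),cv2.resize(b[180:380,200:400],(400,300))]))
g=cv2.cvtColor(a,cv2.COLOR_BGR2HSV);m=cv2.inRange(g[262:335,320:365],(5,120,60),(18,255,255))
N,l,st,ce=cv2.connectedComponentsWithStats(m)
for i in range(1,N):
    if st[i,4]>20: print(st[i],onz("top",ce[i][0]+320,ce[i][1]+262,41).round(1))
E
```

```text
[19 53  6 10 53] [446.3  11.1  41. ]
```

View pics/v2.png

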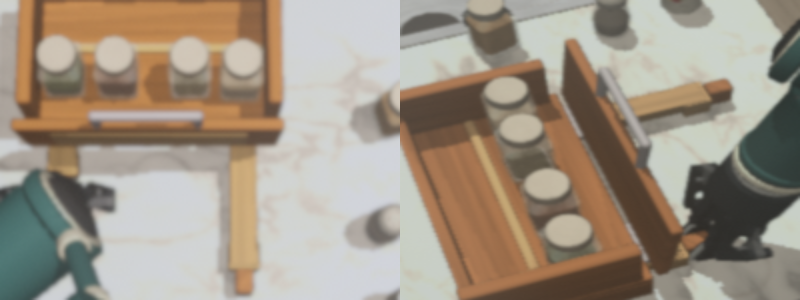

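The right support is out by 109.6 mm (block 555.9 → 446.3), so it is at its end stop. The left block is gripped.

arm_command(targets="-0.01 0 0 0 0 0 0; -0.02 0 0 0 0 0 0; -0.03 0 0 0 0 0 0; -0.04 0 0 0 0 0 0; -0.052 0 0 0 0.05 0 0; -0.063 0 0 0 0.10 0 0; -0.074 0.001 0 0 0.15 0 0; -0.085 0.001 0 0 0.2 0 0; -0.096 0.001 0 0 0.25 0 0; -0.107 0.001 -0.001 0 0.3 0 0; -0.116 0.001 -0.001 0 0.349 0 0; -0.119 0.001 -0.001 0 0.349 0 0; -0.122 0.001 -0.001 0 0.349 0 0; -0.122 0.001 -0.001 0 0.349 0 0")

```text
t: 7.9
tcp_pos: [443.9, 209.8, 14.2]
ee_rot: [1.0, -0.004, 0.011, -0.002]
force: [31.5, -5.2, -23.5]
finger_gap: 0.22
finger_force: 60.1
```

arm_command(targets="0.009 0 0 0 0 0 0; 0.009 0 0 0 0 0 60; 0.009 0 0 0 0 0 60; 0.009 0 0 0 0 0 60; 0.009 0 0.05 0 0 0.1 60; 0.009 0 0.1 0 0 0.25 60; 0.03 -0.02 0.15 0 0 0.4 60; 0.06 -0.04 0.2 0 0 0.55 60; 0.09 -0.06 0.25 0 0 0.7 60; 0.12 -0.08 0.263 0 0 0.85 60; 0.15 -0.102 0.263 0 0 1.0 60; 0.15 -0.102 0.263 0 0 1.15 60; 0.15 -0.102 0.263 0 0 1.3 60; 0.15 -0.102 0.263 0 0 1.45 60; 0.15 -0.102 0.263 0 0 1.571 60; 0.15 -0.102 0.263 0 0 1.571 60; 0.15 -0.102 0.263 0 0 1.571 60")

```text
t: 9.6
tcp_pos: [582.6, 106.9, 274.6]
ee_rot: [0.711, 0.703, -0.001, -0.001]
force: [0.4, 0.1, -0.4]
finger_gap: 0.604
finger_force: 0.0
```

```bash
python3 - <<'E'
from h import *
a=snap("top","t3.png");b=snap("scene","s3.png")
cv2.imwrite("pics/v3.png",np.hstack([cv2.resize(a[180:330,220:420],(400,300)),cv2.resize(b[180:380,200:400],(400,300))]))
g=cv2.cvtColor(a,cv2.COLOR_BGR2HSV)
for x0 in (230,320):
  m=cv2.inRange(g[262:335,x0:x0+45],(5,120,60),(18,255,255))
  N,l,st,ce=cv2.connectedComponentsWithStats(m)
  for i in range(1,N):
    if st[i,4]>20: print(st[i],onz("top",ce[i][0]+x0,ce[i][1]+262,41).round(1))
# bar in scene view
g=cv2.cvtColor(b,cv2.COLOR_BGR2HSV)
s=r.get_state();print(s["tcp_pos"],s["ee_rot"],s["force"]); print("bar scene0",onz("scene",185+300/2.6,165+160/2.6,216),onz("scene",185+358/2.6,165+290/2.6,216))
E
```

```text
[582.92458323 106.82847191 274.95680288] [ 7.10774116e-01  7.03420228e-01 -2.43844627e-04 -2.81546514e-04] [-0.2363953 -0.6015224  0.4889436]
bar scene0 [585.51229438  58.07155739 216.        ] [585.61335786 160.71801707 216.        ]
```

View pics/v3.png

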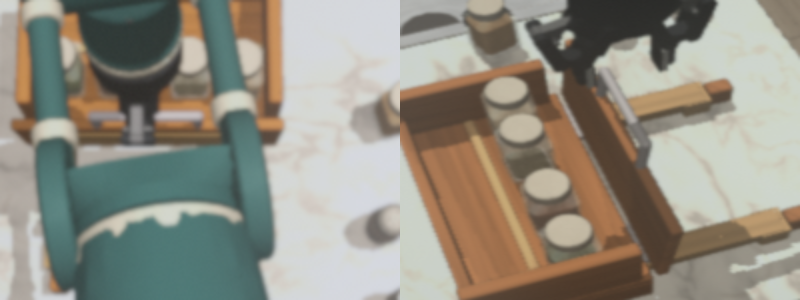

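Both supports stand pulled out and the gripper is straddling the bar. Descending and gripping.

arm_command(targets="0.001 0.001 -0.03 0 0 0 60; 0.001 0.001 -0.06 0 0 0 60; 0.001 0.001 -0.08 0 0 0 60; 0.001 0.001 -0.08 0 0 0 60; 0.001 0.001 -0.08 0 0 0 0; 0.001 0.001 -0.08 0 0 0 0; 0.001 0.001 -0.08 0 0 0 0; 0.001 0.001 -0.08 0 0 0 0; 0.001 0.001 -0.08 0 0 0 0; 0.001 0.001 -0.08 0 0 0 0")

```text
t: 10.7
tcp_pos: [585.6, 107.9, 197.4]
ee_rot: [0.71, 0.704, 0.001, 0.001]
force: [-0.6, 0.9, 5.3]
finger_gap: 0.086
finger_force: 58.7
```

```bash
python3 - <<'E'
import numpy as np
f=lambda p:np.array([-(165*np.sin(p)+7*np.cos(p)),50+165*np.cos(p)-7*np.sin(p)])
a=f(.085)
for p in np.r_[np.arange(.135,1.1,.05),1.15,1.2,1.25,1.3,1.35,1.4,1.44,1.48,1.51,1.54,1.56,1.58]: print(round(p,3),(f(p)-a).round(1))
E
```

```text
0.135 [-8.2 -1.3]
0.185 [-16.2  -2.9]
0.235 [-24.2  -5. ]
0.285 [-32.1  -7.4]
0.335 [-39.9 -10.3]
0.385 [-47.5 -13.5]
0.435 [-54.9 -17.1]
0.485 [-62.1 -21.1]
0.535 [-69.2 -25.4]
0.585 [-76.  -30.1]
0.635 [-82.5 -35.1]
0.685 [-88.8 -40.5]
0.735 [-94.9 -46.1]
0.785 [-100.6  -52. ]
0.835 [-106.   -58.3]
0.885 [-111.1  -64.7]
0.935 [-115.9  -71.5]
0.985 [-120.4  -78.4]
1.035 [-124.5  -85.6]
1.085 [-128.2  -93. ]
1.15 [-132.5 -102.8]
1.2 [-135.3 -110.5]
1.25 [-137.8 -118.4]
1.3 [-139.9 -126.4]
1.35 [-141.5 -134.5]
1.4 [-142.8 -142.7]
1.44 [-143.5 -149.2]
1.48 [-144.  -155.8]
1.51 [-144.1 -160.8]
1.54 [-144.2 -165.7]
1.56 [-144.1 -169. ]
1.58 [-143.9 -172.3]
```

arm_command(targets="-0.008 0 -0.001 0 0 0 0; -0.016 0 -0.003 0 0 0 0; -0.024 0 -0.005 0 0 0 0; -0.032 0 -0.007 0 0 0 0; -0.040 0 -0.010 0 0 0 0; -0.0475 0 -0.0135 0 0 0 0; -0.055 0.0005 -0.017 0 0 0 0; -0.062 0.0005 -0.021 0 0 0 0; -0.069 0.0005 -0.0255 0 0 0 0; -0.076 0.0005 -0.030 0 0 0 0; -0.0825 0.0005 -0.035 0 0 0 0; -0.089 0.001 -0.0405 0 0 0 0; -0.095 0.001 -0.046 0 0 0 0; -0.1005 0.001 -0.052 0 0 0 0")

```text
t: 12.1
tcp_pos: [483.2, 109.2, 142.6]
ee_rot: [0.71, 0.704, 0.0, -0.0]
force: [-0.1, 6.3, 3.3]
finger_gap: 0.089
finger_force: 61.7
```

arm_command(targets="-0.0055 0 -0.0065 0 0 0 0; -0.0105 0 -0.0125 0 0 0 0; -0.0155 0 -0.0195 0 0 0 0; -0.020 0 -0.0265 0 0 0 0; -0.024 0 -0.0335 0 0 0 0; -0.0275 0 -0.041 0 0 0 0; -0.032 0 -0.051 0 0 0 0; -0.0345 0 -0.0585 0 0 0 0; -0.037 0 -0.0665 0 0 0 0; -0.039 0 -0.0745 0 0 0 0; -0.041 0 -0.0825 0 0 0 0; -0.042 0 -0.0905 0 0 0 0; -0.043 0 -0.097 0 0 0 0; -0.0435 0 -0.104 0 0 0 0; -0.0435 0 -0.109 0 0 0 0; -0.0435 0 -0.1135 0 0 0 0; -0.0435 0 -0.116 0 0 0 0; -0.0435 0 -0.118 0 0 0 0; -0.0435 0 -0.120 0 0 0 0; -0.0435 0 -0.120 0 0 0 0")

```text
t: 14.1
tcp_pos: [441.0, 108.9, 25.9]
ee_rot: [0.71, 0.704, 0.0, -0.0]
force: [-8.7, 2.3, 27.4]
finger_gap: 0.093
finger_force: 62.4
```

arm_command(targets="0 0 0.002 0 0 0 0; 0 0 0.002 0 0 0 40; 0 0 0.002 0 0 0 40; 0 0 0.002 0 0 0 40; 0 0 0.03 0 0 0 40; 0 0 0.07 0 0 0 40; 0 -0.05 0.12 0 0 0 0; 0 -0.1 0.17 0 0 0 0; 0 -0.15 0.2 0 0 0 0; 0 -0.2 0.2 0 0 0 0; 0 -0.2 0.2 0 0 0 0")

```text
t: 15.2
tcp_pos: [440.1, -93.5, 224.4]
ee_rot: [0.71, 0.704, -0.0, 0.001]
force: [0.7, 0.0, -0.6]
finger_gap: 0.0
finger_force: 0.0
```

```bash
python3 - <<'E'
from h import *
a=snap("top","t4.png");b=snap("scene","s4.png")
cv2.imwrite("pics/v4.png",np.hstack([cv2.resize(a[160:340,220:460],(400,300)),cv2.resize(b[170:390,190:410],(400,300))]))
for n,im,roi in [("top",a,(230,195,355,222)),("scene",b,(235,225,305,360))]:
  g=cv2.cvtColor(im,cv2.COLOR_BGR2HSV);x0,y0,x1,y1=roi
  m=cv2.inRange(g[y0:y1,x0:x1],(8,8,150),(26,50,255));m=cv2.morphologyEx(m,cv2.MORPH_OPEN,np.ones((3,3)))
  for c in cv2.findContours(m,0,2)[0]:
    if cv2.contourArea(c)<120: continue
    e=cv2.fitEllipse(c);u,v=e[0][0]+x0,e[0][1]+y0;print(n,round(u,1),round(v,1),np.round(e[1],1),onz(n,u,v,152).round(1))
E
```

```text
top 341.8 209.8 [18.5 21.3] [657.4   9.8 152. ]
top 314.3 207.5 [17.3 18.9] [663.1  65.9 152. ]
top 276.8 207.2 [17.1 19.3] [665.1 142.4 152. ]
top 247.9 206.5 [16.7 19.8] [667.6 201.6 152. ]
scene 283.8 333.0 [19.7 22.1] [669.5 202.4 152. ]
scene 272.9 302.3 [18.9 21.2] [667.9 143.4 152. ]
scene 260.0 264.6 [17.8 20.4] [665.4  66.1 152. ]
scene 252.5 239.7 [15.9 20.2] [662.   12.2 152. ]
```

View pics/v4.png

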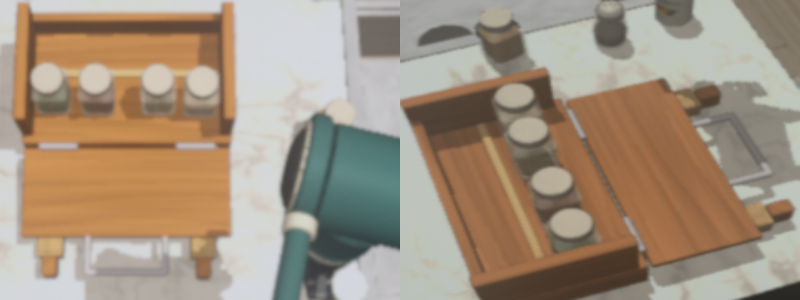

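arm_command(targets="0.045 0.04 0 0 0 0 0; 0.09 0.08 0 0 0 0 0; 0.135 0.12 0 0 0 0 0; 0.18 0.16 -0.01 0 0 0 0; 0.2246 0.196 -0.025 0 0 0 0; 0.2246 0.196 -0.025 0 0 0 0; 0.2246 0.196 -0.025 0 0 0 0; 0.2246 0.196 -0.055 0 0 0 0; 0.2246 0.196 -0.07 0 0 0 0; 0.2246 0.196 -0.08 0 0 0 0; 0.2246 0.196 -0.085 0 0 0 0; 0.2246 0.196 -0.085 0 0 0 0")

```text
t: 16.5
tcp_pos: [664.3, 104.2, 137.9]
ee_rot: [0.71, 0.704, -0.0, -0.0]
force: [-0.2, -0.1, 0.3]
finger_gap: 0.005
finger_force: 0.0
```

```bash
python3 - <<'E'
from h import *
b=snap("scene","s5.png");a=snap("top","t5.png")
cv2.imwrite("pics/v5.png",np.hstack([cv2.resize(b[220:360,220:330],(400,510),interpolation=2),cv2.resize(a[150:280,235:337],(400,510),interpolation=2)]))
E
```

```text
(no output)
```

View pics/v5.png

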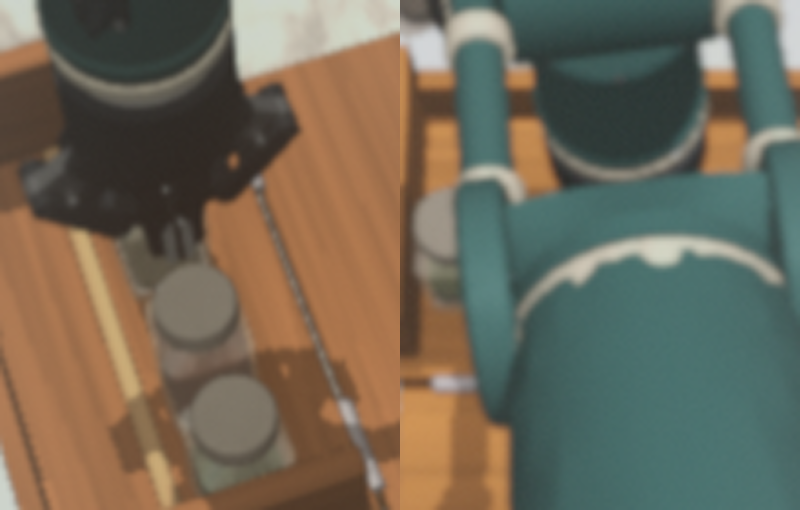

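The fingers (scene crop about (175,235)) sit in the gap between the inner jars and are not touching either. Descending slowly.

arm_command(targets="0 0 -0.01 0 0 0 0; 0 0 -0.02 0 0 0 0; 0 0 -0.03 0 0 0 0; 0 0 -0.04 0 0 0 0; 0 0 -0.05 0 0 0 0; 0 0 -0.05 0 0 0 0")

```text
t: 17.2
tcp_pos: [663.2, 104.4, 85.5]
ee_rot: [0.71, 0.704, -0.002, -0.001]
force: [-0.4, -0.4, -0.1]
finger_gap: 0.002
finger_force: 0.0
```

arm_command(targets="0 0.003 0 0 0 0 0; 0 0.006 0 0 0 0 0; 0 0.009 0 0 0 0 0; 0 0.012 0 0 0 0 0; 0 0.015 0 0 0 0 0; 0 0.0175 0 0 0 0 0; 0 0.02 0 0 0 0 0; 0 0.02 0 0 0 0 0")

```text
t: 18.0
tcp_pos: [665.1, 124.9, 88.5]
ee_rot: [0.71, 0.704, 0.0, 0.0]
force: [-0.3, -0.3, 0.7]
finger_gap: 0.002
finger_force: 0.0
```

arm_command(targets="0 0.001 0 0 0 0 0; 0 0.002 0 0 0 0 0; 0 0.002 0 0 0 0 0")

```text
t: 18.3
tcp_pos: [665.1, 126.6, 88.4]
ee_rot: [0.71, 0.704, 0.0, 0.0]
force: [-0.7, -2.3, 1.2]
finger_gap: 0.003
finger_force: 0.5
```

arm_command(targets="0 -0.01 0 0 0 0 0; 0 -0.017 0 0 0 0 0; 0 -0.02 0 0 0 0 0; 0 -0.023 0 0 0 0 0; 0 -0.026 0 0 0 0 0; 0 -0.029 0 0 0 0 0; 0 -0.032 0 0 0 0 0; 0 -0.035 0 0 0 0 0; 0 -0.0365 0 0 0 0 0; 0 -0.038 0 0 0 0 0; 0 -0.038 0 0 0 0 0")

```text
t: 19.4
tcp_pos: [665.0, 88.6, 88.3]
ee_rot: [0.71, 0.704, 0.0, -0.0]
force: [0.6, 1.0, -0.1]
finger_gap: -0.003
finger_force: 0.0
```

arm_command(targets="0 0.008 0 0 0 0 0; 0 0.017 0 0 0 0 0; 0 0.017 0.03 0 0 0 0; 0 0.017 0.07 0 0 0 0; 0 0.017 0.112 0 0 0 0; 0 -0.03 0.122 0 0 0 50; 0 -0.08 0.122 0 0 0 100; -0.01 -0.13 0.122 0 0 0 100; -0.02 -0.18 0.122 0 0 0.1 100; -0.034 -0.23 0.122 0 0 0.25 100; -0.034 -0.2536 0.122 0 0 0.25 100; -0.034 -0.2536 0.122 0 0 0.25 100; -0.034 -0.2536 0.122 0 0 0.25 100")

```text
t: 20.7
tcp_pos: [631.1, -164.8, 210.2]
ee_rot: [0.617, 0.787, 0.0, -0.0]
force: [-0.0, -0.1, 0.2]
finger_gap: 1.001
finger_force: 0.0
```

```bash
python3 - <<'E'
from h import *
a=snap("top","t6.png");b=snap("scene","s6.png")
cv2.imwrite("pics/v6.png",np.hstack([cv2.resize(a[150:270,225:385],(400,300)),cv2.resize(b[150:350,190:390],(400,300))]))
for n,im,roi in [("top",a,(230,195,358,220)),("scene",b,(235,225,305,360))]:
  g=cv2.cvtColor(im,cv2.COLOR_BGR2HSV);x0,y0,x1,y1=roi
  m=cv2.inRange(g[y0:y1,x0:x1],(8,8,150 if n=="top" else 110),(26,50,255));m=cv2.morphologyEx(m,cv2.MORPH_OPEN,np.ones((3,3)))
  for c in cv2.findContours(m,0,2)[0]:
    if cv2.contourArea(c)<120: continue
    e=cv2.fitEllipse(c);u,v=e[0][0]+x0,e[0][1]+y0;print(n,round(u,1),round(v,1),np.round(e[1],1),onz(n,u,v,152).round(1))
s=r.get_state();print(s["tcp_pos"],s["ee_rot"])
E
```

```text
top 341.0 208.1 [15.8 18.4] [660.9  11.4 152. ]
top 318.6 207.4 [17.1 19.4] [663.2  57.1 152. ]
top 268.6 207.1 [16.8 20. ] [665.5 159.2 152. ]
top 246.4 206.6 [17.  19.5] [667.5 204.7 152. ]
scene 283.8 335.5 [21.2 24.2] [670.8 206.5 152. ]
scene 276.0 311.6 [20.  22.1] [668.7 161.5 152. ]
scene 257.1 260.3 [19.5 24.5] [667.6  56.1 152. ]
scene 252.0 240.2 [16.8 20.5] [663.1  12.8 152. ]
scene 285.7 233.0 [17.3 33.1] [601.9  20.2 152. ]
[ 631.25917082 -163.51626996  210.17138553] [ 6.16525724e-01  7.87334664e-01  2.17762192e-04 -3.33244612e-04]
```

View pics/v6.png

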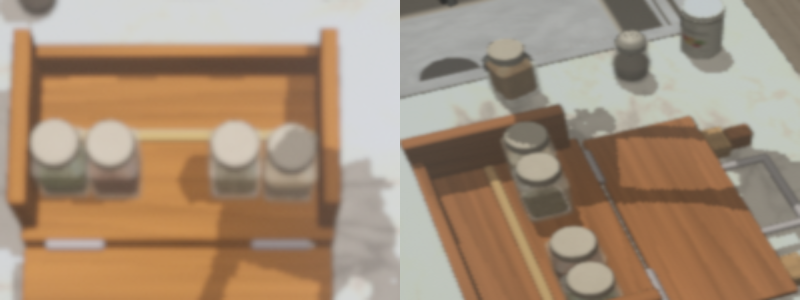

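The picture shows all jars upright with both pairs slid outward: top caps at (246,207), (269,207), (319,207) and (341,208), leaving a gap of about 57–60 mm centred near y = 108. The flap is level on its supports. Next is grasping the stray jar.

arm_command(targets="0 0 -0.04 0 0 0 100; 0 0 -0.08 0 0 0 100; 0 0 -0.11 0 0 0 100; 0 0 -0.13 0 0 0 100; 0 0 -0.15 0 0 0 100; 0 0 -0.165 0 0 0 100; 0 0 -0.178 0 0 0 100; 0 0 -0.178 0 0 0 100; 0 0 -0.178 0 0 0 0; 0 0 -0.178 0 0 0 0; 0 0 -0.178 0 0 0 0; 0 0 -0.178 0 0 0 0; 0 0 -0.178 0 0 0 0")

```text
t: 22.1
tcp_pos: [632.3, -165.4, 34.0]
ee_rot: [0.617, 0.787, 0.001, 0.001]
force: [-0.0, 0.2, 6.6]
finger_gap: 0.521
finger_force: 61.6
```

arm_command(targets="0 0 0.02 0 0 0 0; 0 0 0.06 0 0 0 0; 0 0 0.1 0 0 0 0; 0 0 0.14 0 0 0 0; 0 0 0.18 0 0 0 0; 0.005 0.02 0.19 0 0 -0.05 0; 0.01 0.06 0.19 0 0 -0.1 0; 0.015 0.1 0.19 0 0 -0.15 0; 0.02 0.14 0.19 0 0 -0.2 0; 0.025 0.18 0.19 0 0 -0.255 0; 0.034 0.22 0.19 0 0 -0.255 0; 0.034 0.25 0.19 0 0 -0.255 0; 0.034 0.265 0.19 0 0 -0.255 0; 0.034 0.273 0.19 0 0 -0.255 0; 0.034 0.273 0.19 0 0 -0.255 0; 0.034 0.273 0.19 0 0 -0.255 0")

```text
t: 23.7
tcp_pos: [664.9, 106.7, 222.0]
ee_rot: [0.712, 0.702, -0.0, 0.0]
force: [0.8, -0.0, -1.8]
finger_gap: 0.521
finger_force: 61.4
```

```bash
python3 - <<'E'
from h import *
b=snap("scene","s7.png");s=r.get_state();print(s["tcp_pos"],s["ee_rot"],s["finger_gap"],s["force"])
# jar bottom height ~ tcp z-34 ; jar contents brown: mask in scene near projection
z0=s["tcp_pos"][2]-34
u,v=proj("scene",[s["tcp_pos"][0],s["tcp_pos"][1],z0]);print("bottom centre px",u,v)
g=cv2.cvtColor(b,cv2.COLOR_BGR2HSV);x0,y0=int(u)-30,int(v)-50
print(g[int(v)-14,int(u)-24:int(u)+26:3].tolist())
# caps of L_in,L_out
m=cv2.inRange(g[225:360,235:305],(8,8,110),(26,50,255));m=cv2.morphologyEx(m,cv2.MORPH_OPEN,np.ones((3,3)))
for c in cv2.findContours(m,0,2)[0]:
    if cv2.contourArea(c)>120:
        e=cv2.fitEllipse(c);print(onz("scene",e[0][0]+235,e[0][1]+225,152).round(1))
E
```

```text
[664.96618569 106.54058134 222.16633984] [ 7.12406597e-01  7.01766860e-01 -3.28079722e-04  8.79061679e-05] 0.5157935430803411 [ 0.16016904  0.21802872 -1.93504133]
bottom centre px 265.86790384904356 273.18197147622715
[[13, 44, 52], [11, 40, 51], [15, 46, 55], [17, 75, 112], [18, 76, 147], [18, 74, 144], [17, 83, 142], [16, 89, 137], [16, 91, 134], [17, 93, 135], [16, 94, 130], [16, 89, 134], [16, 70, 95], [16, 35, 80], [12, 106, 125], [13, 17, 175], [12, 118, 156]]
[671.5 205.9 152. ]
[668.4 161.8 152. ]
```

arm_command(targets="0.001 0.0013 -0.02 0 0 0 0; 0.001 0.0013 -0.032 0 0 0 0; 0.001 0.0013 -0.044 0 0 0 0; 0.001 0.0013 -0.054 0 0 0 0; 0.001 0.0013 -0.064 0 0 0 0; 0.001 0.0013 -0.074 0 0 0 0; 0.001 0.0013 -0.074 0 0 0 0")

```text
t: 24.45
tcp_pos: [664.7, 109.2, 146.0]
ee_rot: [0.712, 0.702, -0.001, -0.001]
force: [-0.2, 0.3, -1.5]
finger_gap: 0.524
finger_force: 61.4
```

arm_command(targets="0.001 -0.0005 -0.01 0 0 0 0; 0.001 -0.0005 -0.02 0 0 0 0; 0.001 -0.0005 -0.03 0 0 0 0; 0.001 -0.0005 -0.04 0 0 0 0; 0.001 -0.0005 -0.048 0 0 0 0; 0.001 -0.0005 -0.052 0 0 0 0; 0.001 -0.0005 -0.052 0 0 0 0")

```text
t: 25.15
tcp_pos: [666.3, 108.8, 95.2]
ee_rot: [0.712, 0.702, -0.001, -0.001]
force: [-0.0, 0.4, -2.0]
finger_gap: 0.523
finger_force: 61.4
```

Still free. Now the last few millimetres, in small steps.

arm_command(targets="0 0 -0.002 0 0 0 0; 0 0 -0.004 0 0 0 0; 0 0 -0.005 0 0 0 0; 0 0 -0.005 0 0 0 0")

```text
t: 25.55
tcp_pos: [667.0, 108.9, 91.4]
ee_rot: [0.712, 0.702, 0.0, -0.0]
force: [-0.2, -0.2, -1.3]
finger_gap: 0.519
finger_force: 61.4
```

arm_command(targets="0 0 -0.001 0 0 0 0; 0 0 -0.002 0 0 0 0; 0 0 -0.003 0 0 0 0; 0 0 -0.003 0 0 0 0")

```text
t: 25.95
tcp_pos: [667.3, 108.9, 90.0]
ee_rot: [0.712, 0.702, 0.0, 0.0]
force: [-3.7, -0.2, 5.6]
finger_gap: 0.519
finger_force: 62.2
```

arm_command(targets="0 0 0.001 0 0 0 58; 0 0 0.001 0 0 0 65; 0 0 0.001 0 0 0 80; 0 0 0.001 0 0 0 80; 0 0 0.001 0 0 0 80; 0 0 0.02 0 0 0 80; 0 0 0.05 0 0 0 80; 0 0 0.09 0 0 0 80; 0 0 0.13 0 0 0 80; -0.04 -0.04 0.16 0 0 0 80; -0.08 -0.08 0.16 0 0 0 80; -0.12 -0.12 0.16 0 0 0 80; -0.16 -0.16 0.16 0 0 0 80; -0.19 -0.2 0.16 0 0 0 80; -0.19 -0.2 0.16 0 0 0 80")

```text
t: 27.45
tcp_pos: [474.7, -92.8, 248.3]
ee_rot: [0.712, 0.702, -0.0, 0.0]
force: [-0.3, 0.2, 0.1]
finger_gap: 0.802
finger_force: 0.0
```

```bash
cat > m.py <<'E'
from h import *
import sys
k=sys.argv[1];a=snap("top","t%s.png"%k);b=snap("scene","s%s.png"%k)
for n,im,roi in [("top",a,(230,195,358,220)),("scene",b,(235,225,305,360))]:
  g=cv2.cvtColor(im,cv2.COLOR_BGR2HSV);x0,y0,x1,y1=roi
  m=cv2.inRange(g[y0:y1,x0:x1],(8,8,150 if n=="top" else 125),(26,60,255));m=cv2.morphologyEx(m,cv2.MORPH_OPEN,np.ones((3,3)))
  for c in cv2.findContours(m,0,2)[0]:
    if cv2.contourArea(c)<100: continue
    e=cv2.fitEllipse(c);u,v=e[0][0]+x0,e[0][1]+y0;print(n,round(u,1),round(v,1),np.round(e[1],1),onz(n,u,v,152).round(1))
s=r.get_state();print(s["t"],s["tcp_pos"])
E
python3 m.py 8
```

```text
top 340.8 209.8 [20.2 22.3] [657.3  11.9 152. ]
top 318.7 207.2 [17.5 20. ] [663.7  56.9 152. ]
top 294.4 206.3 [17.5 19.3] [666.4 106.4 152. ]
top 258.0 206.6 [16.7 49.5] [666.9 181.  152. ]
scene 284.2 334.7 [21.5 23.2] [669.8 205.4 152. ]
scene 276.0 310.8 [20.1 22.5] [668.3 160.1 152. ]
scene 266.0 284.2 [20.6 22.9] [668.  106.7 152. ]
scene 257.1 259.5 [20.  25.5] [667.   54.6 152. ]
scene 252.5 239.6 [17.1 21.4] [662.1  11.9 152. ]
27.55 [474.55772758 -93.53122041 248.38906111]
```

```bash
python3 -c "
from h import *
s0=cv2.imread('pics/scene0.png');s8=cv2.imread('pics/s8.png')
for k,(x,y,w,h) in {'shaker':(292,165,28,40),'drum':(326,143,32,48)}.items():
    print(k,cv2.phaseCorrelate(*[np.float32(cv2.cvtColor(i[y:y+h,x:x+w],6)) for i in (s0,s8)]))
print(r.get_state()['force']);print(r.sign_off())"
```

```text
shaker ((-0.13344072771056759, -0.044324574690691065), 1.0198288027445475)
drum ((-0.005414374456428561, -0.00033700593882102226), 0.999741044982026)
[-0.33593801  0.77662833 -0.10982703]
the job is handed in; nothing more can be done
None
```

I pulled both supports fully out, lowered the flap onto them by its bar, and stood the stray jar upright in the middle of the row, 27.6 s on the robot's clock. The salt shaker and drum did not move. The outer right jar sits about 3 mm in front of the line of the others, where it started, and I left it; the job is handed in, but I have not seen the verdict.

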